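Lock a spring channel nut into a strut channel

TASK

Take the stand-off stud with the tall hexagonal coupler out of the stand and fit its spring nut into the slot of the strut channel, midway between the two square plates: in lengthwise, pressed down on its spring until the nut is under the lips, then a quarter turn clockwise so that its grooves come up on the lips. Before you let go, give it a test pull upwards of about 10 N. Force nothing, and leave the other two fittings hanging in the stand.

Things in the scene. Friction and masses are not known exactly. Their poses are not given: they have to be found in the camera images.
- stud: The part to fit, zinc-plated steel, about 0.2 kg. Hangs in the stand by its 44 x 44 x 4 mm square washer; a long hexagonal coupler stands above, a channel nut with a spring hangs below on an 11 mm threaded stud. Origin: middle of the washer's underside, z up. x is the nut's length, y its width. Nut underside is 20 to 32 mm below the origin, locked there by thread glue, set by hand and different each time.
- coupler (a point): Middle of the stud's long hexagonal coupler, 32 mm above the stud's origin: where to grip. 19 mm across flats, from 12 to 50 mm above the origin, on a lock nut of the same width on the washer. One pair of flats faces the stud's +y and -y, the others stand at 60 degrees to it; coupler, washer and nut turn as one. Its axes are the stud's.
- lips: The channel's two inturned lips, one each side of the slot: 2.5 mm thick, rounded above, ending 34.3 mm above the channel's underside. Origin and axes as the channel's. The nut: 34.4 mm long, 20.2 wide, 9 thick; two grooves in its top, 5 mm wide, 2.5 deep, along its y, 12.35 mm either side of the stud, catch the lips within 6 degrees of a quarter turn.
- channel: Galvanised strut channel bolted flat on the bench, open side up, 340 mm long plus black end caps, 41.3 wide and high, 2.5 mm sheet, floor 2.5 mm above its underside, 36.3 mm wide inside. Origin: centre of its underside; x along it, y across, z up. More than 30 N in all between fitting and channel spoils them. Spring 15 mm across, 28.8 mm long below the nut, 1.2 N per mm, 10.5 mm of travel.
- slot (a point): Middle of the slot at the channel's top face, 41.3 mm above the underside; axes as the channel's. 22.2 mm wide: the nut enters lengthwise only, 1 mm free each side. The spring meets the floor with the nut 10 mm into the slot; the nut is clear under the lips at 7.2 N of spring, good to turn at 8.5 to 11 N; let up, it locks 2.5 mm higher. As its height is unknown, go by feel.
- plates: Two square steel plates, 41 x 41 x 5 mm, each held on top of the channel by a hexagon-head bolt (13.5 mm high with plate and washer), 140 mm apart between bolt centres; fixed. Origin: midway between them on the channel's centre line, at the height of its top face; x along the channel. Under the lips the nut turns clockwise only (from above), to a stop on the channel's walls at about 95 degrees.
- stand: Grey sheet-steel bench stand, fixed, 190 x 80 x 80 mm high, open front and back. Three holes of 40 x 26 mm in its top, 60 mm apart along x, long side along x; in each hangs a fitting by its washer, nut and spring below: lift straight up at least 70 mm. Origin: centre of its underside.
- shortstud: Another fitting, with a hexagon nut and a short bare stud, 26 mm tall above the stand's top, no coupler; stays in the stand. Origin: middle of its washer's underside.
- bolt: Another fitting, with only a hexagon bolt head, 10.5 mm tall above the stand's top; stays in the stand. Origin: middle of its washer's underside.
Mind the look-alikes: they are no part of the job. Leave any brown or purple look-alike of the stud alone.

How it is judged:
By the outcome, as a careful person would: the job done as asked, in the order asked, and still so for the second after the job is handed in, with the robot touching nothing.
It also fails if it takes over 62 s, if anything falls off the work surface, if the arm or the gripper's body presses on something with over 40 N, if the wrist force passes 120 N, or if a joint passes its speed limit or range.

ROBOT

A 7-joint arm with a two-finger parallel gripper is mounted at the origin on the work surface. World frame = base frame: x ahead of the robot, y to its left, z up, the work surface at z = 0. Lengths are in mm, angles in degrees, forces in N, time in s.
With the tool pointing down it reaches from about 425 to 825 mm from the base axis. Payload 3.6 kg.
Tool frame: the origin (TCP) lies on the centre line of the jaws, within the pads' length; the fingertips stand 8 mm ahead of it and the grasp point (between the pads) lies 11 mm behind it; x points along the fingers, y is the direction in which the jaws open and shut, and the axes are right-handed (so a half turn about x gives the same grasp; the last joint's range is limited). The gripper opens to 93 mm and grips with 3 to 60 N. Pads are 15 mm wide; open, the fingers measure 128 mm over their backs; the gripper's body (75 mm by 188 mm) begins 65 mm behind the grasp point.
Start: joints at [-66.033, 35.231, -0.722, 81.555, 0.464, 63.22, -2.315], TCP at [279.644, 586.738, 226.64] pointing down, gripper open.
Joint ranges: [-178.69, 178.69], [-17.37, 117.87], [-77.05, 75.6], [15.02, 138.74], [-78.02, 258.01], [0.78, 113.62], [-162.83, 162.83]. Speed limits (degrees/s): [159.86, 159.86, 180, 180, 180, 180, 180].

INTERFACE

Orientations are given as [roll, pitch, yaw] about the fixed x, y, z axes, in that order (R = Rz(yaw) Ry(pitch) Rx(roll)).
In Python, from cell import sensors, eyes, robot gives the robot as it stands.
- The arm moves only by the tool step_arm, never from a script. Its argument "rows" is a list of rows, each an object of numbers: "claw": the finger opening in m, from 0 to 0.093; "dx", "dy", "dz": the shift along the tool's x, y, z in m; "roll": the turn about the tool's x in rad. In form: [{"claw": .., "dx": .., "dy": .., "dz": .., "roll": ..}, ...]. A call has 1 to 8 rows; each row is the pose to reach, as a shift and turn from the pose measured when the call began, along the tool's axes at that moment; what a row does not reach only later rows make up. A row lasts 1/8 s, in which the tool goes at most 62.5 mm and 10.7 degrees, less where a joint would pass 70% of its speed; a pose out of reach is approached as far as the arm can. A call with a gripper value outside its range is refused whole. The fingers move at their own pace and stop on an object; the grip force is fixed at half the most. Time passes only in rows, so rows that repeat a pose let the fingers close. It gives the time, the measured TCP pose, the force and the opening at its end, in the units of the state.
- sensors.get_obs(): the state, without advancing time (a new reading comes with each control period).
- eyes.snapshot(name): name is "scene" or "top"; returns a dict with "pixels" (400x640x3 uint8, red, green, blue), "depth" (400x640 float32, mm along the optical axis (not along the pixel's ray), 0 where there is no reading), "fovy" (degrees; the focal length in pixels is half the picture's height over the tangent of half this angle, whatever the lens; pixels are square), "cx", "cy" (the principal point, pixels), "eye" and "orientation" of the camera in the world. Camera axes: x right, y down, z forward; pixel columns grow to the right and rows downward; lengths in mm; the calibration is good to about 2 mm. A picture is of the moment at which its call begins.
- robot.hand_in(): hands the job in, once; it reports no verdict.
The state is a dict: "time": time; "joint_positions": joint angles; "qvel": joint speeds; "effort": joint torques, N m; "tool_pos": TCP position; "tool_rot": TCP orientation; "ft_force": force on the tool from outside, world axes, zero at the start; "torque": the same for the moment, N m; "gripper_width": finger opening in mm.
Only numpy, scipy, OpenCV 4.12 (cv2) and the standard library are available. Lean on these libraries where they do the work, as an engineer would, in place of code of your own. Each camera call takes 0.05 s, during which the arm holds its last target.

## Working session

There is one attempt and no reset: what is moved stays moved. The work goes in short steps, Python scripts to look and compute and a tool call to move; the robot and the scene stay as the last step left them, time stands still between calls to the robot, and variables do not carry over. Pictures are saved under pics/ and viewed, and the job is handed in when it is done.

Besides the shell and the picture viewer there is one more tool, called after ">>>" as name(argument=value, ...), one argument or row to a line, values as JSON. step_arm: Moves the arm, as the interface text tells. Its arguments: {"type":"object","properties":{"rows":{"type":"array","items":{"type":"object","properties":{"claw":{"type":"number"},"dx":{"type":"number"},"dy":{"type":"number"},"dz":{"type":"number"},"roll":{"type":"number"}}}}},"required":["rows"]}

```bash
ls; mkdir -p pics; cat > h.py <<'E'
import numpy as np,cv2
from cell import sensors,eyes,robot
from scipy.spatial.transform import Rotation as Ro
def snap(n):
    s=eyes.snapshot(n); np.savez(''+n+'.npz',**{k:np.array(v) for k,v in s.items()}); return s
def load(n):
    return dict(np.load(''+n+'.npz'))
def R(s):
    o=np.array(s['orientation']); return o if o.shape==(3,3) else Ro.from_euler('xyz',o,degrees=True).as_matrix()
def f(s): return 200/np.tan(np.radians(float(s['fovy']))/2)
def cloud(s):
    v,u=np.mgrid[:400,:640]; d=s['depth'].astype(float)
    P=np.stack([(u-s['cx'])*d/f(s),(v-s['cy'])*d/f(s),d],-1)
    return P@R(s).T+np.array(s['eye'])
def onplane(s,u,v,z):
    r=R(s)@np.array([(u-s['cx'])/f(s),(v-s['cy'])/f(s),1]); e=np.array(s['eye']); return e+r*(z-e[2])/r[2]
E
python3 - <<'E'
from h import *
print(sensors.get_obs())
for n in('scene','top'):
    s=snap(n); print(n,s['fovy'],s['cx'],s['cy'],s['eye'],s['orientation'])
    cv2.imwrite(f'pics/{n}0.png',s['pixels'][...,::-1])
E
```

```text
pics
{'time': 0.0, 'joint_positions': array([-66.03342088,  35.28733366,  -0.72316022,  81.64018475,
         0.46337059,  63.2193699 ,  -2.31511695]), 'qvel': array([ 0.06279594,  0.10517192,  0.1409672 , -0.01101711, -0.0923636 ,
       -0.01767409,  0.04871858]), 'effort': array([ 5.25250516e-05, -4.58923566e+01,  2.08993396e-01, -1.65742421e+01,
       -6.10926049e-02,  2.03922851e-02,  2.21657915e-04]), 'tool_pos': array([279.33363911, 586.06859702, 225.5094193 ]), 'tool_rot': array([ -89.51660611,   89.85596342, -114.99816929]), 'ft_force': array([-0.80049392, -0.60066373, -0.36326108]), 'torque': array([-0.01812378, -0.02477886, -0.03068362]), 'gripper_width': 93.03688904491291}
scene 54.86120755291114 326.9125779337763 200.38606735982765 [1138.78639775   30.14313276  557.13329745] [-124.50631287    1.18566258   84.89230021]
top 47.88286313181503 322.68256833644693 201.66460690896372 [ 322.53113342  106.30237422 1007.97933669] [-172.41422476   -1.42783627  -89.38569758]
```

View pics/scene0.png

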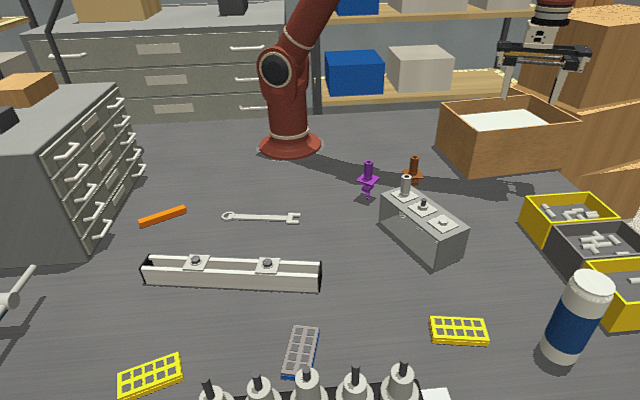

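View pics/top0.png

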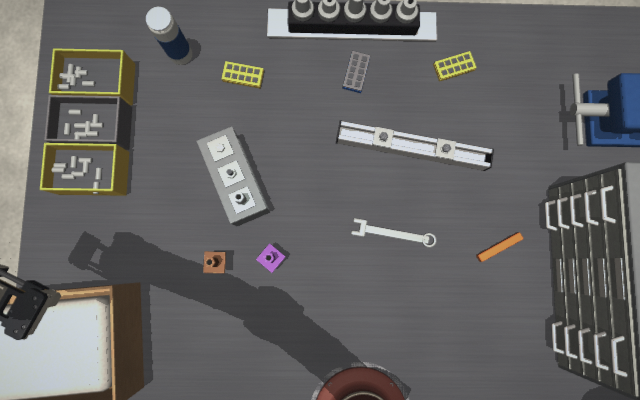

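In the scene view, the tall grey coupler in the stand is at (405,185), the short stud at (423,206) and the bolt head at (441,222). The purple one at (368,172) and the brown one at (413,168) are look-alikes standing on the bench. In the top view the tall one is at about (240,198). Next come an enlarged crop and the measurements.

```bash
python3 - <<'E'
from h import *
a=load('scene');b=load('top')
c1=cv2.resize(a['pixels'][155:275,360:480],(480,480),interpolation=cv2.INTER_CUBIC)
c2=cv2.resize(b['pixels'][120:230,190:280],None,fx=4.3,fy=4.36,interpolation=cv2.INTER_CUBIC)[:480,:320]
c2=cv2.resize(b['pixels'][125:225,190:270],(384,480),interpolation=cv2.INTER_CUBIC)[:, :320]
cv2.imwrite('pics/crop1.png',np.hstack([c1,c2])[...,::-1])
c3=cv2.resize(b['pixels'][110:180,325:505],(800,311),interpolation=cv2.INTER_CUBIC)
c4=cv2.resize(a['pixels'][240:300,135:330],(800,246),interpolation=cv2.INTER_CUBIC)
cv2.imwrite('pics/crop2.png',np.vstack([c3,c4])[...,::-1])
for s,n in((a,'scene'),(b,'top')):
    P=cloud(s)
    # global ROI by world
    if n=='top':
        for (u,v) in [(240,195),(231,172),(221,147),(383,136),(446,148),(340,130),(490,160),(415,142)]:
            print(n,u,v,np.round(P[v,u]))
    else:
        for (u,v) in [(405,178),(423,204),(442,222),(196,260),(267,263)]: print(n,u,v,np.round(P[v,u]))
E
```

```text
scene 405 178 [455. 249. 130.]
scene 423 204 [507. 276.  96.]
scene 442 222 [562. 298.  90.]
scene 196 260 [ 579. -180.   54.]
scene 267 263 [600. -45.  53.]
top 240 195 [451. 248. 130.]
top 231 172 [501. 271. 108.]
top 221 147 [557. 297.  90.]
top 383 136 [596. -46.  56.]
top 446 148 [ 572. -185.   53.]
top 340 130 [624.  45.   3.]
top 490 160 [ 549. -285.   44.]
top 415 142 [ 598. -128.    4.]
```

View pics/crop1.png

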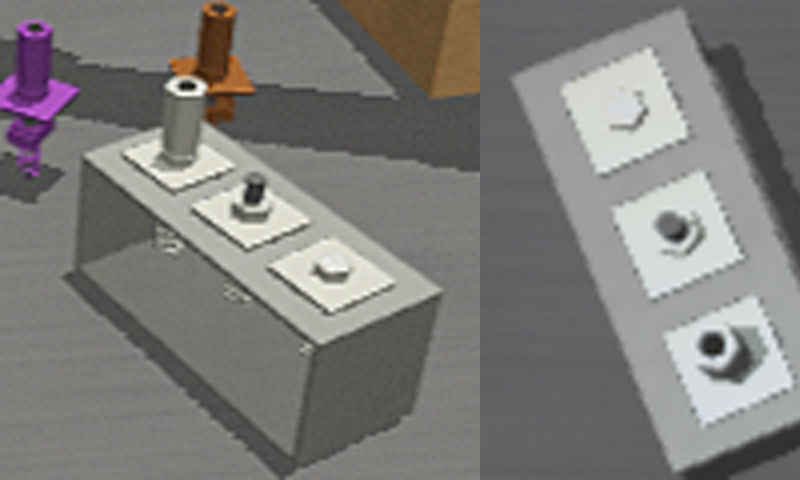

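View pics/crop2.png

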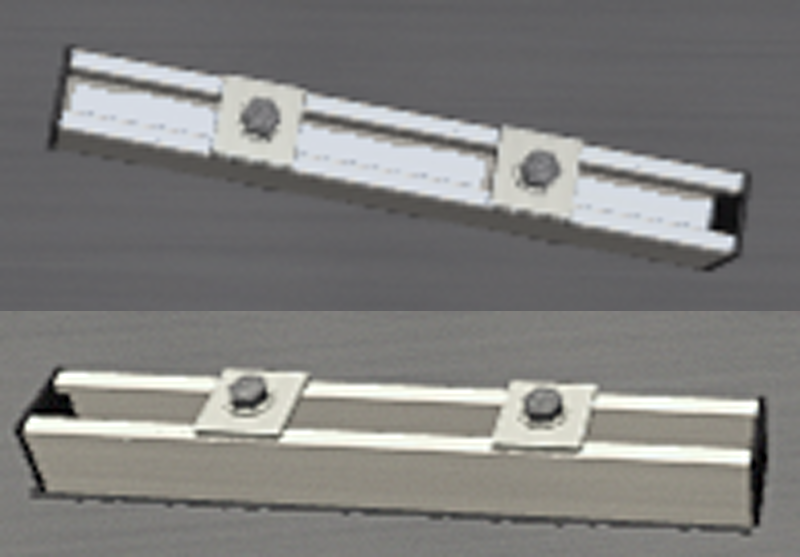

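Confirmed: the grey piece with the tall hexagonal coupler, at the end of the stand nearest the base, is the stud. Its two neighbours are the short stud and the bolt, and the coloured ones stand outside the stand. Now I'll fit the precise geometry.

```bash
cat > m.py <<'E'
from h import *
def rect(p):
    r=cv2.minAreaRect(p[:,:2].astype(np.float32)); return np.round(r[0],1),np.round(r[1],1),round(r[2],1)
for n in('scene','top'):
    s=load(n);P=cloud(s);px=s['pixels'].astype(int);ok=s['depth']>0
    x,y,z=P[...,0],P[...,1],P[...,2]
    reg=ok&(abs(x-505)<110)&(abs(y-272)<85)
    br=px.min(-1)
    print(n)
    # stand top
    m=reg&(z>76)&(z<92); print(' standtop',rect(P[m]),np.median(z[m]))
    for c in[(452,247),(507,272),(560,297)]:
        w=reg&(z>76)&(z<92)&(np.hypot(x-c[0],y-c[1])<36)&(br>(205 if n=='top' else 195))
        k,l,st,ce=cv2.connectedComponentsWithStats(w.astype(np.uint8))
        if k>1:
            i=1+np.argmax(st[1:,4]); q=P[l==i]; print(' washer',len(q),rect(q),np.median(q[:,2]))
    m=reg&(z>123)&(z<140); q=P[m]; print(' coupler',len(q),rect(q),np.median(q[:,2]),q[:,:2].mean(0))
    ch=ok&(abs(x-585)<110)&(abs(y+120)<210)&(z>33)&(z<49)
    q=P[ch&(z>38)]; print(' channel',len(q),rect(q),np.median(q[:,2]))
    for c in[(598,-46),(574,-184)]:
        w=ok&(z>49)&(z<64)&(np.hypot(x-c[0],y-c[1])<36); q=P[w]
        print(' bolt',len(q),rect(q),np.round(q.mean(0),1))
        w=ok&(z>43.7)&(z<49.5)&(np.hypot(x-c[0],y-c[1])<36)&(br>150); q=P[w]
        print(' plate',len(q),rect(q),np.round(q.mean(0),1))
E
python3 m.py
```

```text
scene
 standtop (array([501.4, 277.8]), array([192. ,  83.5]), 24.1) 79.76514874692236
 washer 117 (array([446.5, 255.6]), array([44.1, 50. ]), 21.6) 83.12727067553658
 washer 161 (array([501.6, 280.7]), array([43.7, 49.8]), 22.8) 83.16263371057073
 washer 252 (array([554.8, 304.3]), array([45.5, 48.4]), 24.8) 83.24530704250526
 coupler 63 (array([447.8, 251.8]), array([21.9, 20. ]), 26.1) 128.70725792731793 [449.50760163 251.57694075]
 channel 1696 (array([ 584.8, -118.8]), array([348.1,  44.4]), 80.4) 40.66148394795579
 bolt 65 (array([596.8, -46.7]), array([19. , 16.2]), 15.6) [598.5 -46.2  53. ]
 plate 228 (array([596.8, -46.2]), array([41. , 43.3]), 80.2) [598.8 -46.   45.4]
 bolt 63 (array([ 573. , -183.9]), array([16.7, 17.2]), 83.8) [ 574.4 -183.7   52.9]
 plate 222 (array([ 572.4, -184.1]), array([41.6, 41.6]), 82.1) [ 575.3 -183.    45.4]
top
 standtop (array([502.4, 277.3]), array([190.8,  80.2]), 24.0) 81.19113870803778
 washer 233 (array([447.8, 252.1]), array([42.3, 42.5]), 25.6) 84.0129563529623
 washer 298 (array([502.2, 276.4]), array([40.9, 42.6]), 25.9) 84.20757575992587
 washer 320 (array([555.7, 300.6]), array([40.1, 41.5]), 23.2) 84.46995683707354
 coupler 88 (array([447.7, 252. ]), array([18. , 19.6]), 1.7) 130.12854694989483 [447.63277925 251.88557705]
 channel 1596 (array([ 584.6, -119.5]), array([348.8,  43.4]), 80.1) 42.616792869676374
 bolt 94 (array([596.2, -47.2]), array([37.5, 41. ]), 75.2) [596.4 -46.8  53. ]
 plate 251 (array([597.3, -47. ]), array([65.9, 40.8]), 81.7) [596.  -46.6  46.9]
 bolt 108 (array([ 572.8, -183.4]), array([40.6, 39.8]), 81.3) [ 572.6 -183.5   52.9]
 plate 237 (array([ 573.3, -183.7]), array([65.2, 40.8]), 78.0) [ 573.3 -184.9   46.8]
```

```bash
cat > st.py <<'E'
from h import *
o=sensors.get_obs();Rm=Ro.from_euler('xyz',o['tool_rot'],degrees=True).as_matrix()
print('t',o['time'],'pos',np.round(o['tool_pos'],1),'x',np.round(Rm[:,0],3),'y',np.round(Rm[:,1],3),'psi_y',round(np.degrees(np.arctan2(Rm[1,1],Rm[0,1])),2),'q',np.round(o['joint_positions'],1),'F',np.round(o['ft_force'],2),'T',np.round(o['torque'],3),'w',round(o['gripper_width'],2))
def go(target,psi=None):
    d=Rm.T@(np.array(target)-o['tool_pos']); print('shift mm',np.round(d,1))
    if psi is not None:
        p=np.degrees(np.arctan2(Rm[1,1],Rm[0,1])); 
        for k in(psi,psi+180): print('roll rad for',k,round(np.radians((p-k+180)%360-180),3))
E
python3 - <<'E'
from st import *
go([447.7,252,190],114)
E
```

```text
t 0.1 pos [279.4 586.1 225.6] x [-0.001 -0.002 -1.   ] y [ 0.43   0.903 -0.002] psi_y 64.52 q [-66.   35.3  -0.7  81.6   0.5  63.2  -2.3] F [-0.01  0.89 -0.62] T [ 0.003  0.028 -0.044] w 93.1
shift mm [  36.1 -229.1  295.7]
roll rad for 114 -0.864
roll rad for 294 2.278
```

```bash
cat > fit.py <<'E'
from h import *
from scipy.optimize import minimize
def fitrect(n,z,c,L,W,yaw0,excl=0,edges=(1,1,1,1)):
    # rectangle LxW on plane z: maximise inside-minus-outside grey along edges
    s=load(n); g=cv2.cvtColor(s['pixels'],cv2.COLOR_RGB2GRAY).astype(np.float32)
    g=cv2.GaussianBlur(g,(0,0),0.6)
    Rm=R(s);e=np.array(s['eye'])
    def samp(p):
        q=(np.c_[p,np.full(len(p),z)]-e)@Rm
        u=q[:,0]/q[:,2]*f(s)+s['cx'];v=q[:,1]/q[:,2]*f(s)+s['cy']
        return cv2.remap(g,u.astype(np.float32)[None],v.astype(np.float32)[None],cv2.INTER_LINEAR)[0]
    t=np.linspace(-.42,.42,60)
    def cost(a):
        y=np.radians(a[2]);X=np.array([np.cos(y),np.sin(y)]);Y=np.array([-X[1],X[0]]);C=0
        for i,(A,B,l,w) in enumerate(((X,Y,L,W),(X,-Y,L,W),(Y,X,W,L),(Y,-X,W,L))):
            if not edges[i]: continue
            b=a[:2]+t[:,None]*l*A
            C-=np.mean(samp(b+B*(w/2-1.5))-samp(b+B*(w/2+1.5)))
        return C
    best=None
    for dy in(-6,-3,0,3,6):
      for dx in(-1.5,1.5):
        r=minimize(cost,[c[0]+dx,c[1]-dx,yaw0+dy],method='Nelder-Mead',options=dict(initial_simplex=[[c[0]+dx,c[1]-dx,yaw0+dy],[c[0]+2,c[1],yaw0+dy],[c[0],c[1]+2,yaw0+dy],[c[0],c[1],yaw0+dy+4]]))
        if best is None or r.fun<best.fun: best=r
    return np.round(best.x,2),round(best.fun,1)
if __name__=='__main__':
    for n in('scene','top'):
        print(n,'washer',fitrect(n,84,(447.7,252),44,44,24))
        print(n,'stand',fitrect(n,80,(502,277.5),190,80,24))
        print(n,'plateA',fitrect(n,46.3,(596.5,-47),41,41,80.2))
        print(n,'plateB',fitrect(n,46.3,(573,-183.7),41,41,80.2))
        print(n,'chan',fitrect(n,41.3,(584.7,-119),346,41.3,80.2,edges=(1,1,0,0)))
E
python3 fit.py
```

```text
scene washer (array([448.35, 253.11,  25.33]), np.float64(-120.4))
scene stand (array([502.06, 278.11,  24.24]), np.float64(-158.5))
scene plateA (array([597.6 , -45.7 ,  80.44]), np.float64(-194.2))
scene plateB (array([ 573.58, -183.12,   78.9 ]), np.float64(-199.8))
scene chan (array([ 585.43, -122.53,   80.12]), np.float64(-91.1))
top washer (array([448.16, 252.49,  25.19]), np.float64(-149.9))
top stand (array([502.21, 276.75,  24.15]), np.float64(-178.0))
top plateA (array([597.17, -47.09,  79.48]), np.float64(-158.5))
top plateB (array([ 573.14, -185.78,   80.82]), np.float64(-172.9))
top chan (array([ 585.15, -117.41,   80.16]), np.float64(-132.5))
```

>>> step_arm(
  rows=[
    {"claw": 0.093, "dx": 0.005, "dy": -0.03, "dz": 0.04, "roll": 0.18},
    {"claw": 0.093, "dx": 0.005, "dy": -0.06, "dz": 0.08, "roll": 0.36},
    {"claw": 0.093, "dx": 0.005, "dy": -0.09, "dz": 0.12, "roll": 0.54},
    {"claw": 0.093, "dx": 0.005, "dy": -0.12, "dz": 0.16, "roll": 0.72},
    {"claw": 0.093, "dx": 0.005, "dy": -0.15, "dz": 0.2, "roll": 0.9},
    {"claw": 0.093, "dx": 0.005, "dy": -0.18, "dz": 0.235, "roll": 1.08},
    {"claw": 0.093, "dx": 0.005, "dy": -0.21, "dz": 0.27, "roll": 1.26},
    {"claw": 0.093, "dx": 0.005, "dy": -0.229, "dz": 0.296, "roll": 1.44},
  ],
)

```text
time: 1.1
tool_pos: [448.5, 249.5, 221.0]
tool_rot: [-7.0, 89.8, -115.5]
ft_force: [-0.2, 0.7, 0.2]
gripper_width: 93.0
```

```bash
python3 - <<'E'
from st import *
go([448.2,252.6,160],115.2)
E
```

```text
t 1.1 pos [448.5 249.5 221. ] x [-0.001 -0.003 -1.   ] y [ 0.948 -0.317 -0.   ] psi_y -18.47 q [-47.6  24.8  23.2 104.8 -11.8  52.9 -37.6] F [-0.19  0.74  0.22] T [-0.029  0.139  0.007] w 93.04
shift mm [61.  -1.3 -3. ]
roll rad for 115.2 -2.333
roll rad for 295.2 0.809
```

>>> step_arm(
  rows=[
    {"claw": 0.093, "dx": 0.01, "dy": -0.001, "dz": -0.003, "roll": 0.18},
    {"claw": 0.093, "dx": 0.02, "dy": -0.001, "dz": -0.003, "roll": 0.36},
    {"claw": 0.093, "dx": 0.03, "dy": -0.001, "dz": -0.003, "roll": 0.54},
    {"claw": 0.093, "dx": 0.04, "dy": -0.001, "dz": -0.003, "roll": 0.72},
    {"claw": 0.093, "dx": 0.05, "dy": -0.001, "dz": -0.003, "roll": 0.809},
    {"claw": 0.093, "dx": 0.055, "dy": -0.001, "dz": -0.003, "roll": 0.809},
    {"claw": 0.093, "dx": 0.055, "dy": -0.001, "dz": -0.003, "roll": 0.809},
  ],
)

```text
time: 1.98
tool_pos: [448.1, 252.5, 165.7]
tool_rot: [30.1, 89.8, -124.7]
ft_force: [0.2, -0.2, 0.1]
gripper_width: 92.7
```

```bash
python3 - <<'E'
from st import *
go([448.2,252.6,103],115.2)
s=snap('scene')
cv2.imwrite('pics/s1.png',cv2.resize(s['pixels'][100:260,320:480],(600,600),interpolation=cv2.INTER_CUBIC)[...,::-1])
E
```

```text
t 1.975 pos [448.1 252.5 165.7] x [-0.002 -0.003 -1.   ] y [ 0.427 -0.904  0.002] psi_y -64.74 q [-54.3  31.   33.8 108.8 -22.8  47.2 -73.1] F [ 0.24 -0.18  0.06] T [-0.002  0.208  0.042] w 92.73
shift mm [62.7 -0.2 -0.4]
roll rad for 115.2 -3.14
roll rad for 295.2 0.001
```

View pics/s1.png

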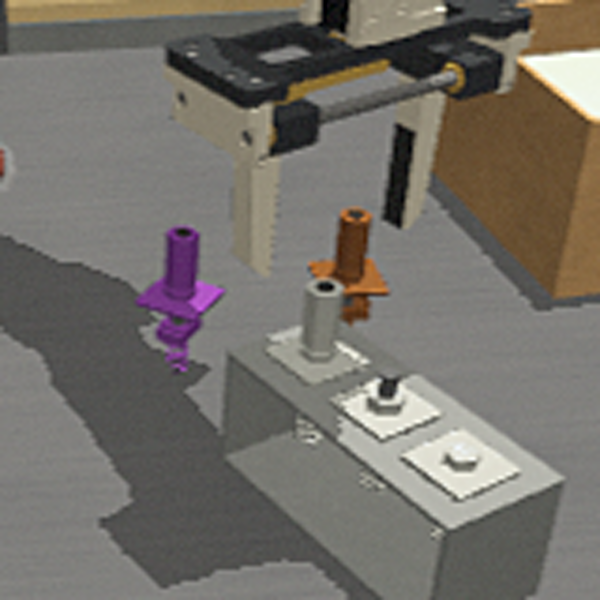

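```bash
python3 - <<'E'
from h import *
s=dict(load('top'));P=cloud(s);px=s['pixels'].astype(int)
for nm,r in(('brown',(200,230,248,276)),('purple',(255,287,240,273))):
    q=P[r[2]:r[3],r[0]:r[1]].reshape(-1,3);c=px[r[2]:r[3],r[0]:r[1]].reshape(-1,3);k=(c.max(1)-c.min(1))>50
    q=q[k];print(nm,q.min(0).round(),q.max(0).round())
E
```

```text
brown [299. 106.  54.] [ 342.  331. 1008.]
purple [300. 106.  -0.] [ 358.  222. 1008.]
```

The view shows the open jaws centred above the grey coupler, at about (322,315) in this crop. Both look-alikes are well clear, so I'll descend.

>>> step_arm(
  rows=[
    {"claw": 0.07, "dx": 0.02},
    {"claw": 0.06, "dx": 0.04},
    {"claw": 0.05, "dx": 0.055},
    {"claw": 0.05, "dx": 0.062},
    {"claw": 0.05, "dx": 0.0625},
    {"claw": 0.05, "dx": 0.0625},
  ],
)

```text
validation failed for argument at $.ro...
```

```bash
python3 - <<'E'
from st import *
go([448.2,252.6,103],115.2)
E
```

```text
t 2.025 pos [448.4 252.5 166.1] x [-0.002 -0.003 -1.   ] y [ 0.426 -0.905  0.002] psi_y -64.76 q [-54.3  31.   33.9 108.8 -22.8  47.2 -73.1] F [0.44 0.19 0.56] T [-0.044  0.145  0.019] w 93.11
shift mm [63.1 -0.3 -0. ]
roll rad for 115.2 -3.141
roll rad for 295.2 0.001
```

All keys are required in every row.

>>> step_arm(
  rows=[
    {"claw": 0.07, "dx": 0.02, "dy": 0, "dz": 0, "roll": 0},
    {"claw": 0.06, "dx": 0.04, "dy": 0, "dz": 0, "roll": 0},
    {"claw": 0.05, "dx": 0.055, "dy": 0, "dz": 0, "roll": 0},
    {"claw": 0.05, "dx": 0.0625, "dy": 0, "dz": 0, "roll": 0},
    {"claw": 0.05, "dx": 0.0625, "dy": 0, "dz": 0, "roll": 0},
    {"claw": 0.05, "dx": 0.0625, "dy": 0, "dz": 0, "roll": 0},
  ],
)

```text
time: 2.78
tool_pos: [448.8, 252.5, 104.1]
tool_rot: [53.2, 89.9, -101.6]
ft_force: [1.0, 0.3, -0.6]
gripper_width: 50.5
```

```bash
python3 - <<'E'
from st import *
go([448.2,252.6,103],115.2)
s=snap('scene')
cv2.imwrite('pics/s2.png',cv2.resize(s['pixels'][100:260,320:480],(600,600),interpolation=cv2.INTER_CUBIC)[...,::-1])
E
```

```text
t 2.775 pos [448.8 252.5 104.1] x [-0.    -0.002 -1.   ] y [ 0.426 -0.905  0.002] psi_y -64.76 q [-51.3  35.9  29.8 112.2 -27.4  39.  -69.2] F [ 0.97  0.33 -0.59] T [-0.042  0.09  -0.03 ] w 50.49
shift mm [ 1.1 -0.4  0.5]
roll rad for 115.2 -3.141
roll rad for 295.2 0.001
```

View pics/s2.png

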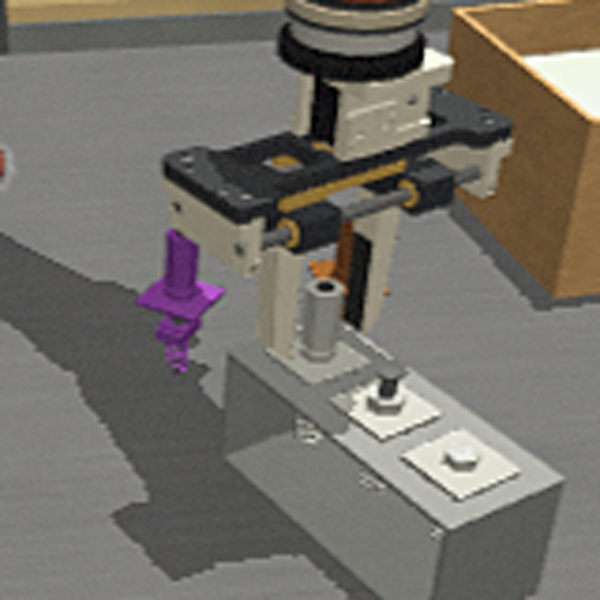

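The jaws straddle the coupler, which sits at (322,320) in the crop. I'll close them.

>>> step_arm(
  rows=[
    {"claw": 0.03, "dx": 0, "dy": 0, "dz": 0, "roll": 0},
    {"claw": 0.022, "dx": 0, "dy": 0, "dz": 0, "roll": 0},
    {"claw": 0.018, "dx": 0, "dy": 0, "dz": 0, "roll": 0},
    {"claw": 0.012, "dx": 0, "dy": 0, "dz": 0, "roll": 0},
    {"claw": 0.005, "dx": 0, "dy": 0, "dz": 0, "roll": 0},
    {"claw": 0.005, "dx": 0, "dy": 0, "dz": 0, "roll": 0},
  ],
)

```text
time: 3.58
tool_pos: [448.7, 252.8, 104.2]
tool_rot: [46.3, 89.9, -108.5]
ft_force: [-0.7, 0.2, 1.6]
gripper_width: 18.6
```

```bash
python3 - <<'E'
from st import *
E
```

```text
t 3.575 pos [448.7 252.8 104.2] x [-0.001 -0.002 -1.   ] y [ 0.427 -0.904  0.001] psi_y -64.75 q [-51.3  35.9  29.8 112.2 -27.4  39.1 -69.2] F [-0.71  0.19  1.64] T [ 0.204  0.315 -0.013] w 18.64
```

>>> step_arm(
  rows=[
    {"claw": 0.005, "dx": -0.005, "dy": 0, "dz": 0, "roll": 0},
    {"claw": 0.005, "dx": -0.015, "dy": 0, "dz": 0, "roll": 0},
    {"claw": 0.005, "dx": -0.03, "dy": 0, "dz": 0, "roll": 0},
    {"claw": 0.005, "dx": -0.045, "dy": 0, "dz": 0, "roll": 0},
    {"claw": 0.005, "dx": -0.06, "dy": 0, "dz": 0, "roll": 0},
    {"claw": 0.005, "dx": -0.075, "dy": 0, "dz": 0, "roll": 0},
    {"claw": 0.005, "dx": -0.09, "dy": 0, "dz": 0, "roll": 0},
    {"claw": 0.005, "dx": -0.1, "dy": 0, "dz": 0, "roll": 0},
  ],
)

```text
time: 4.58
tool_pos: [449.0, 253.0, 205.4]
tool_rot: [75.2, 89.9, -79.5]
ft_force: [-0.3, 0.6, -1.9]
gripper_width: 18.7
```

```bash
python3 - <<'E'
from st import *
go([584.9,-116,200],-9.85)
s=snap('scene')
cv2.imwrite('pics/s3.png',cv2.resize(s['pixels'][60:260,300:500],(600,600),interpolation=cv2.INTER_CUBIC)[...,::-1])
E
```

```text
t 4.575 pos [449.  253.  205.4] x [ 0.    -0.001 -1.   ] y [ 0.427 -0.904  0.001] psi_y -64.75 q [-55.9  28.2  35.9 106.  -20.4  52.4 -75.3] F [-0.31  0.61 -1.91] T [-0.065  0.161 -0.007] w 18.69
shift mm [  5.8 391.7  34.5]
roll rad for -9.85 -0.958
roll rad for 170.15 2.183
```

View pics/s3.png

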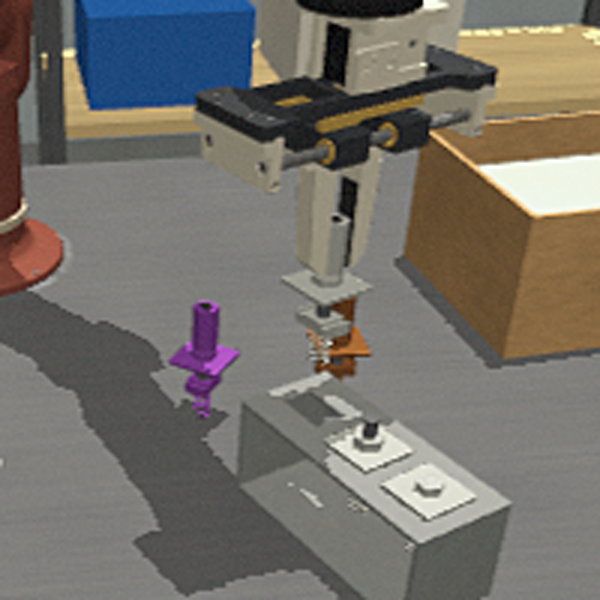

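The stud hangs straight in the jaws, its washer at (325,285) in the crop. The hole is empty and the other two fittings are still seated. Now I'll carry it over the channel.

>>> step_arm(
  rows=[
    {"claw": 0.005, "dx": 0, "dy": 0.035, "dz": 0.003, "roll": -0.1},
    {"claw": 0.005, "dx": 0, "dy": 0.09, "dz": 0.008, "roll": -0.23},
    {"claw": 0.005, "dx": 0, "dy": 0.145, "dz": 0.013, "roll": -0.36},
    {"claw": 0.005, "dx": 0, "dy": 0.2, "dz": 0.018, "roll": -0.5},
    {"claw": 0.005, "dx": 0, "dy": 0.255, "dz": 0.023, "roll": -0.64},
    {"claw": 0.005, "dx": 0, "dy": 0.31, "dz": 0.028, "roll": -0.78},
    {"claw": 0.005, "dx": 0, "dy": 0.355, "dz": 0.032, "roll": -0.9},
    {"claw": 0.005, "dx": 0, "dy": 0.38, "dz": 0.034, "roll": -0.95},
  ],
)

```text
time: 5.62
tool_pos: [580.9, -108.9, 206.3]
tool_rot: [42.5, 89.9, -58.0]
ft_force: [-0.3, 0.8, -2.0]
gripper_width: 18.4
```

```bash
python3 - <<'E'
from st import *
go([584.9,-116,140],-9.85)
E
```

```text
t 5.625 pos [ 580.9 -108.9  206.3] x [ 0.001 -0.002 -1.   ] y [ 0.983 -0.182  0.002] psi_y -10.46 q [ -3.9  32.1  20.   93.9 -12.5  56.2   9.7] F [-0.25  0.83 -1.99] T [-0.057  0.146  0.002] w 18.45
shift mm [66.3  5.1  6.1]
roll rad for -9.85 -0.011
roll rad for 170.15 3.131
```

>>> step_arm(
  rows=[
    {"claw": 0.005, "dx": 0.02, "dy": 0.003, "dz": 0.003, "roll": -0.011},
    {"claw": 0.005, "dx": 0.04, "dy": 0.005, "dz": 0.006, "roll": -0.011},
    {"claw": 0.005, "dx": 0.051, "dy": 0.005, "dz": 0.006, "roll": -0.011},
    {"claw": 0.005, "dx": 0.056, "dy": 0.005, "dz": 0.006, "roll": -0.011},
    {"claw": 0.005, "dx": 0.056, "dy": 0.005, "dz": 0.006, "roll": -0.011},
    {"claw": 0.005, "dx": 0.056, "dy": 0.005, "dz": 0.006, "roll": -0.011},
  ],
)

```text
time: 6.38
tool_pos: [585.3, -115.7, 151.0]
tool_rot: [60.3, 89.8, -39.5]
ft_force: [0.6, -0.0, -1.7]
gripper_width: 18.9
```

```bash
python3 - <<'E'
from st import *
go([584.9,-116,140],-9.85)
s=snap('scene');b=snap('top')
cv2.imwrite('pics/s4.png',np.hstack([cv2.resize(s['pixels'][120:320,120:340],(440,400),interpolation=cv2.INTER_CUBIC),cv2.resize(b['pixels'][60:200,350:480],(360,400),interpolation=cv2.INTER_CUBIC)])[...,::-1])
c=s['pixels'][200:280,190:290]
cv2.imwrite('pics/s4b.png',cv2.resize(c,(750,600),interpolation=cv2.INTER_CUBIC)[...,::-1])
for n in('scene','top'):
    P=cloud(load(n));z=P[...,2]
    m=(np.hypot(P[...,0]-585,P[...,1]+116)<40)&(z>60)&(z<240)
    h,e=np.histogram(z[m],bins=np.arange(60,200,4)); print(n,dict(zip(e[:-1],h)))
E
```

```text
t 6.375 pos [ 585.3 -115.7  151. ] x [ 0.003 -0.002 -1.   ] y [ 0.985 -0.17   0.003] psi_y -9.8 q [ -2.3  36.   18.5  96.6 -14.1  49.5  12.2] F [ 0.59 -0.01 -1.66] T [-0.081  0.092 -0.031] w 18.85
shift mm [11.  -0.4  0.3]
roll rad for -9.85 0.001
roll rad for 170.15 -3.141
scene {np.int64(60): np.int64(1), np.int64(64): np.int64(2), np.int64(68): np.int64(10), np.int64(72): np.int64(10), np.int64(76): np.int64(8), np.int64(80): np.int64(10), np.int64(84): np.int64(9), np.int64(88): np.int64(2), np.int64(92): np.int64(11), np.int64(96): np.int64(51), np.int64(100): np.int64(88), np.int64(104): np.int64(25), np.int64(108): np.int64(7), np.int64(112): np.int64(0), np.int64(116): np.int64(0), np.int64(120): np.int64(0), np.int64(124): np.int64(26), np.int64(128): np.int64(267), np.int64(132): np.int64(22), np.int64(136): np.int64(7), np.int64(140): np.int64(12), np.int64(144): np.int64(22), np.int64(148): np.int64(23), np.int64(152): np.int64(40), np.int64(156): np.int64(42), np.int64(160): np.int64(38), np.int64(164): np.int64(41), np.int64(168): np.int64(35), np.int64(172): np.int64(6
[... 397 characters left out ...]
np.int64(96): np.int64(1), np.int64(100): np.int64(1), np.int64(104): np.int64(0), np.int64(108): np.int64(0), np.int64(112): np.int64(0), np.int64(116): np.int64(0), np.int64(120): np.int64(0), np.int64(124): np.int64(4), np.int64(128): np.int64(66), np.int64(132): np.int64(29), np.int64(136): np.int64(0), np.int64(140): np.int64(0), np.int64(144): np.int64(0), np.int64(148): np.int64(0), np.int64(152): np.int64(1), np.int64(156): np.int64(2), np.int64(160): np.int64(1), np.int64(164): np.int64(2), np.int64(168): np.int64(5), np.int64(172): np.int64(3), np.int64(176): np.int64(3), np.int64(180): np.int64(4), np.int64(184): np.int64(1), np.int64(188): np.int64(0), np.int64(192): np.int64(0)}
```

View pics/s4.png

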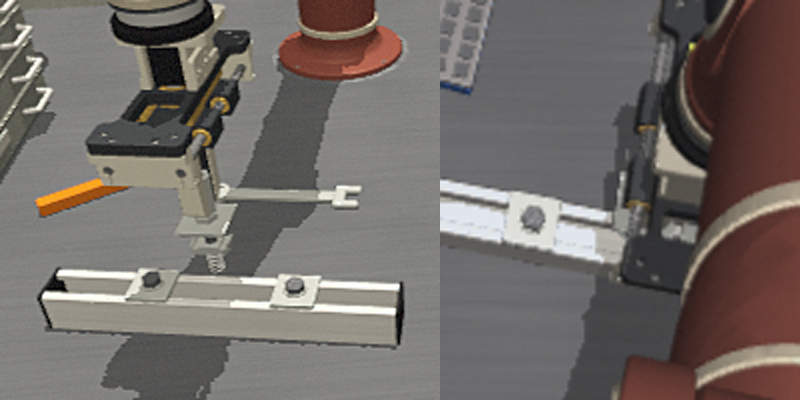

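View pics/s4b.png

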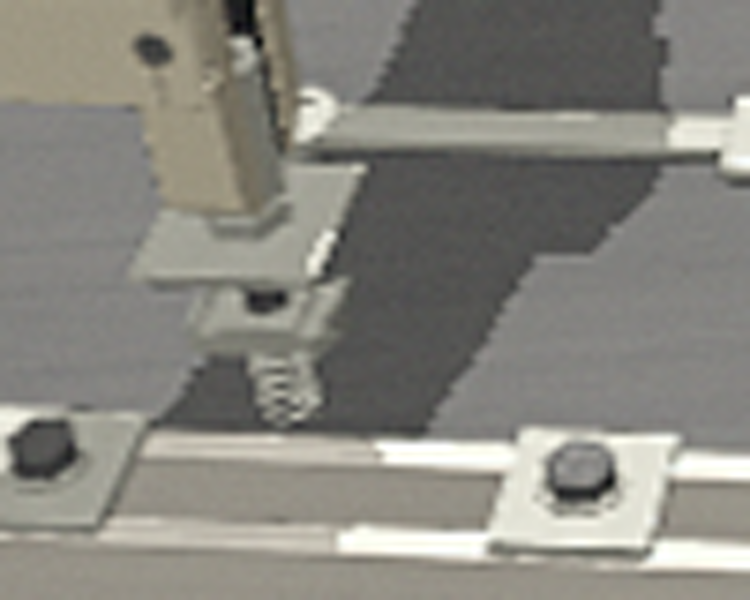

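```bash
cat > inhand.py <<'E'
from h import *
from fit import fitrect
import sys
def run(zw,c):
    s=load('scene');P=cloud(s);z=P[...,2]
    reg=(s['depth']>0)&(np.hypot(P[...,0]-c[0],P[...,1]-c[1])<36)
    m=reg&(abs(z-zw)<4); q=P[m]; zz=np.median(q[:,2])
    print('washer z',zz,len(q),'cloud rect',cv2.minAreaRect(q[:,:2].astype(np.float32)))
    m=reg&(z<zw-12)&(z>zw-34)&(s['pixels'].min(-1)>90); q=P[m]; h,e=np.histogram(q[:,2],bins=np.arange(zw-34,zw-11,1)); print('below',list(zip(np.round(e[:-1]-zz,1),h)))
    print('fit',fitrect('scene',zz,c,44,44,80.1,edges=(0,1,1,1)))
    ch=(s['depth']>0)&(abs(P[...,0]-585)<110)&(abs(P[...,1]+120)<210)&(z>38)&(z<43)&(s['pixels'].min(-1)>150); zc=np.median(z[ch]); print('chan z',zc)
    for nm,cc in(('A',(597,-46)),('B',(573,-184))):
        print(nm,fitrect('scene',zc+5,cc,41,41,80.1))
    for W in (41.3,): print('chan',fitrect('scene',zc,(584.9,-118.5),346,W,80.1,edges=(1,1,0,0)))
if __name__=='__main__': run(float(sys.argv[1]),(float(sys.argv[2]),float(sys.argv[3])))
E
python3 inhand.py 130.5 585.3 -115.7
```

```text
washer z 129.6357218011419 296 cloud rect ((585.4934692382812, -116.56501770019531), (44.96415328979492, 45.196346282958984), 78.99031829833984)
below [(np.float64(-33.1), np.int64(11)), (np.float64(-32.1), np.int64(13)), (np.float64(-31.1), np.int64(10)), (np.float64(-30.1), np.int64(16)), (np.float64(-29.1), np.int64(18)), (np.float64(-28.1), np.int64(34)), (np.float64(-27.1), np.int64(15)), (np.float64(-26.1), np.int64(28)), (np.float64(-25.1), np.int64(4)), (np.float64(-24.1), np.int64(1)), (np.float64(-23.1), np.int64(0)), (np.float64(-22.1), np.int64(0)), (np.float64(-21.1), np.int64(1)), (np.float64(-20.1), np.int64(0)), (np.float64(-19.1), np.int64(0)), (np.float64(-18.1), np.int64(0)), (np.float64(-17.1), np.int64(0)), (np.float64(-16.1), np.int64(0)), (np.float64(-15.1), np.int64(0)), (np.float64(-14.1), np.int64(0)), (np.float64(-13.1), np.int64(0)), (np.float64(-12.1), np.int64(0))]
fit (array([ 585.21, -115.83,   81.19]), np.float64(-114.0))
chan z 39.97738387414677
A (array([596.21, -45.91,  80.35]), np.float64(-196.4))
B (array([ 571.96, -184.  ,   79.  ]), np.float64(-106.8))
chan (array([ 584.83, -118.3 ,   80.15]), np.float64(-82.3))
```

>>> step_arm(
  rows=[
    {"claw": 0.005, "dx": 0.01, "dy": 0, "dz": 0, "roll": 0},
    {"claw": 0.005, "dx": 0.02, "dy": 0, "dz": 0, "roll": 0},
    {"claw": 0.005, "dx": 0.03, "dy": 0, "dz": 0, "roll": 0},
    {"claw": 0.005, "dx": 0.039, "dy": 0, "dz": 0, "roll": 0},
    {"claw": 0.005, "dx": 0.046, "dy": 0, "dz": 0, "roll": 0},
    {"claw": 0.005, "dx": 0.048, "dy": 0, "dz": 0, "roll": 0},
    {"claw": 0.005, "dx": 0.048, "dy": 0, "dz": 0, "roll": 0},
  ],
)

```text
time: 7.35
tool_pos: [585.4, -115.9, 103.0]
tool_rot: [60.5, 89.8, -39.3]
ft_force: [-0.1, -0.1, -2.0]
gripper_width: 18.6
```

```bash
python3 - <<'E'
from st import *
go([584.9,-116,90],-9.85)
s=snap('scene')
cv2.imwrite('pics/s5.png',cv2.resize(s['pixels'][210:290,190:290],(750,600),interpolation=cv2.INTER_CUBIC)[...,::-1])
E
python3 inhand.py 83 585.3 -115.7
```

```text
t 7.35 pos [ 585.4 -115.9  103. ] x [ 0.003 -0.002 -1.   ] y [ 0.985 -0.17   0.003] psi_y -9.82 q [ -1.4  39.5  17.1  99.  -15.6  43.6  13.5] F [-0.08 -0.11 -2.  ] T [-0.066  0.116  0.023] w 18.63
shift mm [13.  -0.5  0.1]
roll rad for -9.85 0.001
roll rad for 170.15 -3.141
washer z 81.53613858077847 277 cloud rect ((585.8145141601562, -116.94169616699219), (45.15430450439453, 43.91127395629883), 81.24938201904297)
below [(np.float64(-32.5), np.int64(5)), (np.float64(-31.5), np.int64(11)), (np.float64(-30.5), np.int64(11)), (np.float64(-29.5), np.int64(19)), (np.float64(-28.5), np.int64(18)), (np.float64(-27.5), np.int64(22)), (np.float64(-26.5), np.int64(26)), (np.float64(-25.5), np.int64(10)), (np.float64(-24.5), np.int64(4)), (np.float64(-23.5), np.int64(0)), (np.float64(-22.5), np.int64(1)), (np.float64(-21.5), np.int64(0)), (np.float64(-20.5), np.int64(0)), (np.float64(-19.5), np.int64(0)), (np.float64(-18.5), np.int64(0)), (np.float64(-17.5), np.int64(0)), (np.float64(-16.5), np.int64(0)), (np.float64(-15.5), np.int64(0)), (np.float64(-14.5), np.int64(0)), (np.float64(-13.5), np.int64(0)), (np.float64(-12.5), np.int64(0)), (np.float64(-11.5), np.int64(0))]
fit (array([ 584.86, -115.84,   79.46]), np.float64(-103.1))
chan z 40.00762886096891
A (array([596.21, -45.86,  80.2 ]), np.float64(-196.6))
B (array([ 571.99, -184.06,   79.16]), np.float64(-114.7))
chan (array([ 584.89, -118.3 ,   80.14]), np.float64(-67.2))
```

View pics/s5.png

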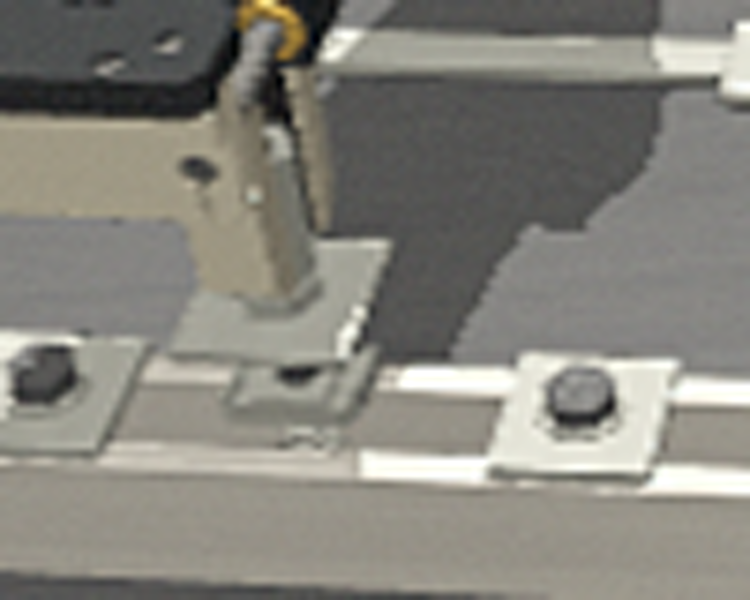

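>>> step_arm(
  rows=[
    {"claw": 0.005, "dx": 0.001, "dy": 0, "dz": -0.0008, "roll": 0},
    {"claw": 0.005, "dx": 0.002, "dy": 0, "dz": -0.0008, "roll": 0},
    {"claw": 0.005, "dx": 0.003, "dy": 0, "dz": -0.0008, "roll": 0},
    {"claw": 0.005, "dx": 0.003, "dy": 0, "dz": -0.0008, "roll": 0},
  ],
)

```text
time: 7.9
tool_pos: [585.6, -115.2, 100.1]
tool_rot: [63.2, 89.8, -36.7]
ft_force: [0.3, 0.4, -2.3]
gripper_width: 18.7
```

>>> step_arm(
  rows=[
    {"claw": 0.005, "dx": 0.0007, "dy": 0, "dz": 0, "roll": 0},
    {"claw": 0.005, "dx": 0.0015, "dy": 0, "dz": 0, "roll": 0},
    {"claw": 0.005, "dx": 0.0015, "dy": 0, "dz": 0, "roll": 0},
  ],
)

```text
time: 8.28
tool_pos: [585.6, -115.2, 98.5]
tool_rot: [61.5, 89.8, -38.3]
ft_force: [0.4, -0.5, -1.7]
gripper_width: 18.7
```

>>> step_arm(
  rows=[
    {"claw": 0.005, "dx": 0.0007, "dy": 0, "dz": 0, "roll": 0},
    {"claw": 0.005, "dx": 0.0015, "dy": 0, "dz": 0, "roll": 0},
    {"claw": 0.005, "dx": 0.0015, "dy": 0, "dz": 0, "roll": 0},
  ],
)

```text
time: 8.65
tool_pos: [585.5, -115.1, 96.9]
tool_rot: [60.1, 89.8, -39.7]
ft_force: [0.2, 0.0, -2.6]
gripper_width: 18.8
```

>>> step_arm(
  rows=[
    {"claw": 0.005, "dx": 0.0007, "dy": 0, "dz": 0, "roll": 0},
    {"claw": 0.005, "dx": 0.0015, "dy": 0, "dz": 0, "roll": 0},
    {"claw": 0.005, "dx": 0.0015, "dy": 0, "dz": 0, "roll": 0},
  ],
)

```text
time: 9.02
tool_pos: [585.5, -115.1, 95.3]
tool_rot: [58.7, 89.8, -41.1]
ft_force: [0.8, 0.2, -1.4]
gripper_width: 18.5
```

>>> step_arm(
  rows=[
    {"claw": 0.005, "dx": 0.0007, "dy": 0, "dz": 0, "roll": 0},
    {"claw": 0.005, "dx": 0.0015, "dy": 0, "dz": 0, "roll": 0},
    {"claw": 0.005, "dx": 0.0015, "dy": 0, "dz": 0, "roll": 0},
  ],
)

```text
time: 9.4
tool_pos: [585.4, -115.1, 93.8]
tool_rot: [56.9, 89.8, -42.9]
ft_force: [-0.1, 0.2, -1.7]
gripper_width: 19.0
```

>>> step_arm(
  rows=[
    {"claw": 0.005, "dx": 0.0007, "dy": 0, "dz": 0, "roll": 0},
    {"claw": 0.005, "dx": 0.0015, "dy": 0, "dz": 0, "roll": 0},
    {"claw": 0.005, "dx": 0.0015, "dy": 0, "dz": 0, "roll": 0},
  ],
)

```text
time: 9.78
tool_pos: [585.3, -115.1, 92.1]
tool_rot: [53.3, 89.8, -46.5]
ft_force: [0.4, -0.3, -2.3]
gripper_width: 18.6
```

```bash
python3 - <<'E'
from st import *
s=snap('scene')
cv2.imwrite('pics/s6.png',cv2.resize(s['pixels'][220:290,195:275],(686,600),interpolation=cv2.INTER_CUBIC)[...,::-1])
E
```

```text
t 9.775 pos [ 585.3 -115.1   92.1] x [ 0.002 -0.002 -1.   ] y [ 0.985 -0.171  0.002] psi_y -9.82 q [ -1.2  40.3  16.7  99.5 -15.9  42.4  13.7] F [ 0.45 -0.33 -2.32] T [-0.075  0.045  0.046] w 18.59
```

View pics/s6.png

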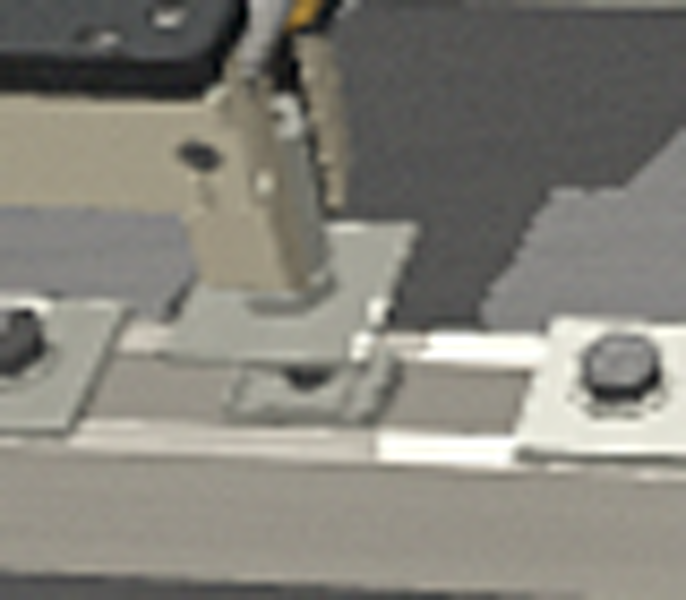

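The nut is level with the slot, lengthwise and centred at (310,395) in the crop, with no contact force. I'll continue down.

>>> step_arm(
  rows=[
    {"claw": 0.005, "dx": 0.0007, "dy": 0, "dz": 0, "roll": 0},
    {"claw": 0.005, "dx": 0.0015, "dy": 0, "dz": 0, "roll": 0},
    {"claw": 0.005, "dx": 0.0015, "dy": 0, "dz": 0, "roll": 0},
  ],
)

```text
time: 10.2
tool_pos: [585.3, -115.1, 90.6]
tool_rot: [54.2, 89.8, -45.7]
ft_force: [0.5, 0.7, -2.0]
gripper_width: 19.0
```

>>> step_arm(
  rows=[
    {"claw": 0.005, "dx": 0.0007, "dy": 0, "dz": 0, "roll": 0},
    {"claw": 0.005, "dx": 0.0015, "dy": 0, "dz": 0, "roll": 0},
    {"claw": 0.005, "dx": 0.0015, "dy": 0, "dz": 0, "roll": 0},
  ],
)

```text
time: 10.58
tool_pos: [585.2, -115.1, 89.0]
tool_rot: [50.0, 89.9, -49.8]
ft_force: [0.1, -0.7, -1.6]
gripper_width: 19.4
```

>>> step_arm(
  rows=[
    {"claw": 0.005, "dx": 0.0007, "dy": 0, "dz": 0, "roll": 0},
    {"claw": 0.005, "dx": 0.0015, "dy": 0, "dz": 0, "roll": 0},
    {"claw": 0.005, "dx": 0.0015, "dy": 0, "dz": 0, "roll": 0},
  ],
)

```text
time: 10.95
tool_pos: [585.2, -115.1, 87.4]
tool_rot: [49.0, 89.9, -50.8]
ft_force: [-0.1, 0.5, -1.2]
gripper_width: 19.1
```

>>> step_arm(
  rows=[
    {"claw": 0.005, "dx": 0.0007, "dy": 0, "dz": 0, "roll": 0},
    {"claw": 0.005, "dx": 0.0015, "dy": 0, "dz": 0, "roll": 0},
    {"claw": 0.005, "dx": 0.0015, "dy": 0, "dz": 0, "roll": 0},
  ],
)

```text
time: 11.32
tool_pos: [585.2, -115.1, 86.0]
tool_rot: [50.5, 89.9, -49.3]
ft_force: [-0.1, 1.1, -0.3]
gripper_width: 18.7
```

>>> step_arm(
  rows=[
    {"claw": 0.005, "dx": 0.0007, "dy": 0, "dz": 0, "roll": 0},
    {"claw": 0.005, "dx": 0.0015, "dy": 0, "dz": 0, "roll": 0},
    {"claw": 0.005, "dx": 0.0015, "dy": 0, "dz": 0, "roll": 0},
  ],
)

```text
time: 11.7
tool_pos: [585.3, -115.1, 84.6]
tool_rot: [52.4, 89.9, -47.4]
ft_force: [-0.1, 0.0, 1.3]
gripper_width: 18.9
```

>>> step_arm(
  rows=[
    {"claw": 0.005, "dx": 0.0007, "dy": 0, "dz": 0, "roll": 0},
    {"claw": 0.005, "dx": 0.0015, "dy": 0, "dz": 0, "roll": 0},
    {"claw": 0.005, "dx": 0.0015, "dy": 0, "dz": 0, "roll": 0},
  ],
)

```text
time: 12.08
tool_pos: [585.3, -115.1, 83.3]
tool_rot: [55.5, 89.9, -44.4]
ft_force: [-1.4, 1.3, 3.1]
gripper_width: 18.6
```

>>> step_arm(
  rows=[
    {"claw": 0.005, "dx": 0.0007, "dy": 0, "dz": 0, "roll": 0},
    {"claw": 0.005, "dx": 0.0014, "dy": 0, "dz": 0, "roll": 0},
    {"claw": 0.005, "dx": 0.0021, "dy": 0, "dz": 0, "roll": 0},
    {"claw": 0.005, "dx": 0.0021, "dy": 0, "dz": 0, "roll": 0},
  ],
)

```text
time: 12.58
tool_pos: [585.4, -115.1, 81.4]
tool_rot: [58.2, 89.8, -41.6]
ft_force: [-1.5, 0.2, 5.3]
gripper_width: 19.0
```

>>> step_arm(
  rows=[
    {"claw": 0.005, "dx": 0.0008, "dy": 0, "dz": 0, "roll": 0},
    {"claw": 0.005, "dx": 0.0017, "dy": 0, "dz": 0, "roll": 0},
    {"claw": 0.005, "dx": 0.0017, "dy": 0, "dz": 0, "roll": 0},
    {"claw": 0.005, "dx": 0.0017, "dy": 0, "dz": 0, "roll": 0},
  ],
)

```text
time: 13.08
tool_pos: [585.4, -115.2, 80.1]
tool_rot: [61.1, 89.8, -38.7]
ft_force: [-1.6, 0.2, 6.4]
gripper_width: 18.7
```

```bash
python3 - <<'E'
from h import *
F=[]
for i in range(6):
    s=eyes.snapshot('scene'); o=sensors.get_obs();F.append(np.r_[o['ft_force'],o['torque'],o['tool_pos']])
F=np.array(F);print(F.mean(0).round(2),F.std(0).round(2))
cv2.imwrite('pics/s7.png',cv2.resize(s['pixels'][220:290,195:275],(686,600),interpolation=cv2.INTER_CUBIC)[...,::-1])
import st
E
```

```text
[-1.4200e+00  7.1000e-01  6.4500e+00  1.3000e-01  6.3000e-01 -1.0000e-02
  5.8536e+02 -1.1517e+02  8.0060e+01] [0.44 0.37 0.23 0.03 0.02 0.04 0.01 0.01 0.01]
t 13.375 pos [ 585.3 -115.2   80.1] x [ 0.002 -0.002 -1.   ] y [ 0.985 -0.171  0.002] psi_y -9.82 q [ -1.   41.2  16.3 100.  -16.3  41.   14. ] F [-1.57  1.35  6.79] T [0.157 0.618 0.006] w 18.66
```

View pics/s7.png

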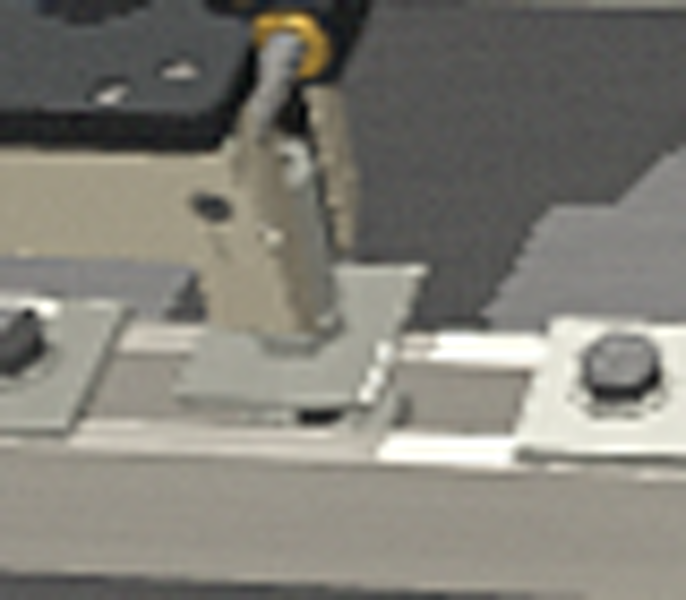

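>>> step_arm(
  rows=[
    {"claw": 0.005, "dx": 0.0007, "dy": -0.0002, "dz": 0, "roll": 0},
    {"claw": 0.005, "dx": 0.0013, "dy": -0.0004, "dz": 0, "roll": 0},
    {"claw": 0.005, "dx": 0.0013, "dy": -0.0004, "dz": 0, "roll": 0},
    {"claw": 0.005, "dx": 0.0013, "dy": -0.0004, "dz": 0, "roll": 0},
  ],
)

```text
time: 13.88
tool_pos: [585.3, -115.2, 79.4]
tool_rot: [70.0, 89.8, -29.8]
ft_force: [-2.2, 1.1, 7.2]
gripper_width: 18.8
```

```bash
cat > avg.py <<'E'
from h import *
F=[]
for i in range(6):
    s=eyes.snapshot('scene'); o=sensors.get_obs();F.append(np.r_[o['ft_force'],o['torque'],o['tool_pos']])
F=np.array(F);print(F.mean(0).round(2),F.std(0).round(2))
import st
E
python3 avg.py
```

```text
[-1.4100e+00  7.2000e-01  6.9700e+00  1.2000e-01  6.3000e-01  3.0000e-02
  5.8529e+02 -1.1515e+02  7.9380e+01] [0.41 0.49 0.52 0.03 0.03 0.02 0.01 0.02 0.02]
t 14.175 pos [ 585.3 -115.1   79.4] x [ 0.003 -0.002 -1.   ] y [ 0.985 -0.171  0.003] psi_y -9.82 q [ -0.9  41.3  16.3 100.  -16.3  40.8  14.1] F [-0.86  1.18  7.  ] T [0.112 0.667 0.04 ] w 18.58
```

>>> step_arm(
  rows=[
    {"claw": 0.005, "dx": 0.0007, "dy": -0.0002, "dz": 0, "roll": 0},
    {"claw": 0.005, "dx": 0.0014, "dy": -0.0004, "dz": 0, "roll": 0},
    {"claw": 0.005, "dx": 0.0014, "dy": -0.0004, "dz": 0, "roll": 0},
    {"claw": 0.005, "dx": 0.0014, "dy": -0.0004, "dz": 0, "roll": 0},
  ],
)

```text
time: 14.68
tool_pos: [585.2, -115.2, 78.7]
tool_rot: [76.4, 89.8, -23.5]
ft_force: [-2.3, 0.6, 9.3]
gripper_width: 18.8
```

```bash
python3 avg.py
```

```text
[-1.8000e+00  8.6000e-01  8.1000e+00  1.3000e-01  6.7000e-01 -0.0000e+00
  5.8524e+02 -1.1517e+02  7.8740e+01] [0.53 0.4  0.45 0.02 0.02 0.03 0.01 0.01 0.01]
t 14.975 pos [ 585.3 -115.2   78.7] x [ 0.004 -0.002 -1.   ] y [ 0.985 -0.171  0.004] psi_y -9.82 q [ -0.9  41.3  16.2 100.1 -16.4  40.7  14.1] F [-1.42  0.6   7.4 ] T [ 0.123  0.668 -0.054] w 18.76
```

>>> step_arm(
  rows=[
    {"claw": 0.005, "dx": 0.0007, "dy": 0, "dz": 0, "roll": 0.1},
    {"claw": 0.005, "dx": 0.0007, "dy": 0, "dz": 0, "roll": 0.2},
    {"claw": 0.005, "dx": 0.0007, "dy": 0, "dz": 0, "roll": 0.3},
    {"claw": 0.005, "dx": 0.0007, "dy": 0, "dz": 0, "roll": 0.3},
  ],
)

```text
time: 15.48
tool_pos: [586.5, -115.6, 79.0]
tool_rot: [94.2, 89.6, -22.8]
ft_force: [-1.6, -0.3, 7.2]
gripper_width: 18.9
```

```bash
python3 avg.py
```

```text
[-1.3100e+00  4.2000e-01  7.3100e+00  7.0000e-02  4.1000e-01 -1.0000e-02
  5.8648e+02 -1.1564e+02  7.9040e+01] [0.37 0.48 0.61 0.03 0.02 0.03 0.01 0.01 0.01]
t 15.775 pos [ 586.5 -115.7   79. ] x [ 0.007 -0.003 -1.   ] y [ 0.891 -0.454  0.007] psi_y -27.02 q [ -3.8  42.   21.1 100.2 -21.2  41.4   1.4] F [-1.66  0.61  7.91] T [ 0.083  0.407 -0.033] w 18.69
```

>>> step_arm(
  rows=[
    {"claw": 0.005, "dx": 0.001, "dy": -0.0007, "dz": 0, "roll": 0.1},
    {"claw": 0.005, "dx": 0.001, "dy": -0.0012, "dz": 0, "roll": 0.2},
    {"claw": 0.005, "dx": 0.001, "dy": -0.0014, "dz": 0, "roll": 0.3},
    {"claw": 0.005, "dx": 0.001, "dy": -0.0014, "dz": 0, "roll": 0.4},
    {"claw": 0.005, "dx": 0.001, "dy": -0.0014, "dz": 0, "roll": 0.4},
  ],
)

```text
time: 16.4
tool_pos: [586.6, -115.5, 79.1]
tool_rot: [118.4, 89.4, -21.6]
ft_force: [-1.0, 0.4, 7.7]
gripper_width: 18.7
```

```bash
python3 avg.py
```

```text
[-8.8000e-01  3.8000e-01  7.2800e+00  8.0000e-02  3.9000e-01 -3.0000e-02
  5.8658e+02 -1.1555e+02  7.9080e+01] [0.47 0.46 0.34 0.02 0.03 0.01 0.01 0.02 0.02]
t 16.7 pos [ 586.6 -115.6   79.1] x [ 0.01  -0.004 -1.   ] y [ 0.644 -0.765  0.009] psi_y -49.93 q [ -7.5  43.   27.5 100.4 -27.6  42.7 -15.8] F [-0.17  0.32  7.34] T [ 0.118  0.348 -0.036] w 18.96
```

>>> step_arm(
  rows=[
    {"claw": 0.005, "dx": 0.001, "dy": -0.001, "dz": 0.001, "roll": 0.12},
    {"claw": 0.005, "dx": 0.001, "dy": -0.0018, "dz": 0.0016, "roll": 0.24},
    {"claw": 0.005, "dx": 0.001, "dy": -0.002, "dz": 0.0018, "roll": 0.36},
    {"claw": 0.005, "dx": 0.001, "dy": -0.002, "dz": 0.0018, "roll": 0.48},
    {"claw": 0.005, "dx": 0.001, "dy": -0.002, "dz": 0.0018, "roll": 0.48},
  ],
)

```text
time: 17.32
tool_pos: [585.6, -115.7, 79.1]
tool_rot: [146.2, 89.1, -21.3]
ft_force: [-0.0, 1.2, 6.7]
gripper_width: 18.8
```

```bash
python3 avg.py
```

```text
[-1.7000e-01  5.2000e-01  6.9800e+00  1.6000e-01  3.0000e-01 -4.0000e-02
  5.8558e+02 -1.1576e+02  7.9120e+01] [0.3  0.44 0.27 0.02 0.03 0.02 0.01 0.03 0.01]
t 17.625 pos [ 585.6 -115.8   79.1] x [ 0.014 -0.005 -1.   ] y [ 0.218 -0.976  0.008] psi_y -77.43 q [-11.7  44.7  35.  100.9 -34.9  44.7 -36.7] F [ 0.33 -0.38  6.9 ] T [ 0.152  0.294 -0.058] w 18.57
```

>>> step_arm(
  rows=[
    {"claw": 0.005, "dx": 0.0012, "dy": -0.0005, "dz": 0.001, "roll": 0.1},
    {"claw": 0.005, "dx": 0.0012, "dy": -0.0007, "dz": 0.0016, "roll": 0.2},
    {"claw": 0.005, "dx": 0.0012, "dy": -0.0007, "dz": 0.0018, "roll": 0.3},
    {"claw": 0.005, "dx": 0.0012, "dy": -0.0007, "dz": 0.0018, "roll": 0.39},
    {"claw": 0.005, "dx": 0.0012, "dy": -0.0007, "dz": 0.0018, "roll": 0.39},
  ],
)

```text
time: 18.25
tool_pos: [585.2, -116.2, 79.0]
tool_rot: [168.2, 88.9, -21.6]
ft_force: [0.4, 0.5, 6.8]
gripper_width: 19.2
```

```bash
python3 avg.py
```

```text
[-4.1000e-01  3.9000e-01  7.1100e+00  1.6000e-01  2.8000e-01  1.0000e-02
  5.8524e+02 -1.1619e+02  7.8990e+01] [0.62 0.36 0.29 0.01 0.01 0.01 0.01 0.02 0.01]
t 18.55 pos [ 585.2 -116.2   79. ] x [ 0.018 -0.007 -1.   ] y [-0.169 -0.986  0.004] psi_y -99.76 q [-14.8  46.4  41.  101.3 -40.5  46.9 -54. ] F [0.32 0.1  7.  ] T [0.143 0.287 0.001] w 18.58
```

>>> step_arm(
  rows=[
    {"claw": 0.005, "dx": 0, "dy": 0, "dz": 0.0006, "roll": 0},
    {"claw": 0.005, "dx": -0.0007, "dy": 0, "dz": 0.0008, "roll": 0},
    {"claw": 0.005, "dx": -0.0015, "dy": 0, "dz": 0.0008, "roll": 0},
    {"claw": 0.005, "dx": -0.0023, "dy": 0, "dz": 0.0008, "roll": 0},
    {"claw": 0.005, "dx": -0.0023, "dy": 0, "dz": 0.0008, "roll": 0},
  ],
)

```text
time: 19.18
tool_pos: [585.1, -116.1, 81.5]
tool_rot: [169.1, 88.8, -20.6]
ft_force: [0.2, 0.1, 4.7]
gripper_width: 18.8
```

```bash
python3 avg.py
```

```text
[ 2.8000e-01  6.3000e-01  4.5600e+00  2.2000e-01  1.1000e-01  4.0000e-02
  5.8504e+02 -1.1616e+02  8.1460e+01] [0.16 0.66 0.65 0.04 0.05 0.01 0.02 0.01 0.01]
t 19.475 pos [ 585.  -116.2   81.5] x [ 0.019 -0.007 -1.   ] y [-0.169 -0.986  0.004] psi_y -99.75 q [-15.   46.2  41.1 101.3 -40.3  47.  -54.1] F [0.   0.54 5.96] T [0.235 0.047 0.039] w 18.89
```

>>> step_arm(
  rows=[
    {"claw": 0.005, "dx": -0.0004, "dy": 0, "dz": 0.0003, "roll": 0},
    {"claw": 0.005, "dx": -0.0008, "dy": 0, "dz": 0.0003, "roll": 0},
    {"claw": 0.005, "dx": -0.0012, "dy": 0, "dz": 0.0003, "roll": 0},
    {"claw": 0.005, "dx": -0.0012, "dy": 0, "dz": 0.0003, "roll": 0},
  ],
)

```text
time: 19.98
tool_pos: [584.8, -116.1, 82.6]
tool_rot: [169.1, 88.8, -20.7]
ft_force: [0.8, 1.0, 3.1]
gripper_width: 18.6
```

```bash
python3 avg.py
```

```text
[ 1.3300e+00  4.1000e-01  3.0900e+00  1.4000e-01 -1.9000e-01  1.0000e-02
  5.8485e+02 -1.1611e+02  8.2640e+01] [0.44 0.14 0.61 0.02 0.04 0.02 0.01 0.02 0.03]
t 20.275 pos [ 584.8 -116.1   82.7] x [ 0.019 -0.007 -1.   ] y [-0.169 -0.986  0.004] psi_y -99.75 q [-15.   46.1  41.2 101.3 -40.3  47.1 -54.1] F [1.04 0.34 3.5 ] T [ 0.18  -0.233 -0.012] w 18.64
```

>>> step_arm(
  rows=[
    {"claw": 0.005, "dx": -0.0004, "dy": 0, "dz": -0.0003, "roll": 0},
    {"claw": 0.005, "dx": -0.0008, "dy": 0, "dz": -0.0003, "roll": 0},
    {"claw": 0.005, "dx": -0.001, "dy": 0, "dz": -0.0003, "roll": 0},
    {"claw": 0.005, "dx": -0.001, "dy": 0, "dz": -0.0003, "roll": 0},
  ],
)

```text
time: 20.78
tool_pos: [584.9, -116.1, 83.1]
tool_rot: [168.2, 88.9, -21.5]
ft_force: [3.1, -0.1, -2.3]
gripper_width: 19.0
```

```bash
python3 avg.py
```

```text
[ 2.6500e+00 -3.9000e-01 -4.6100e+00 -1.0000e-01 -4.4000e-01 -1.0000e-02
  5.8488e+02 -1.1608e+02  8.3090e+01] [0.59 0.59 0.71 0.03 0.04 0.03 0.02 0.01 0.01]
t 21.075 pos [ 584.9 -116.1   83.1] x [ 0.018 -0.007 -1.   ] y [-0.169 -0.986  0.004] psi_y -99.75 q [-15.   46.1  41.3 101.2 -40.2  47.2 -54.2] F [ 2.48 -1.34 -5.45] T [-0.151 -0.482 -0.037] w 19.16
```

>>> step_arm(
  rows=[
    {"claw": 0.005, "dx": -0.0006, "dy": 0, "dz": -0.0002, "roll": 0},
    {"claw": 0.005, "dx": -0.0008, "dy": 0, "dz": -0.0002, "roll": 0},
    {"claw": 0.005, "dx": -0.0008, "dy": 0, "dz": -0.0002, "roll": 0},
    {"claw": 0.005, "dx": -0.0008, "dy": 0, "dz": -0.0002, "roll": 0},
  ],
)

```text
time: 21.58
tool_pos: [584.8, -116.0, 83.2]
tool_rot: [167.0, 88.9, -22.8]
ft_force: [4.1, -1.0, -12.7]
gripper_width: 18.5
```

```bash
python3 avg.py
```

```text
[ 4.8300e+00 -1.8800e+00 -1.4620e+01 -4.7000e-01 -9.1000e-01 -2.0000e-02
  5.8485e+02 -1.1602e+02  8.3280e+01] [0.3  0.74 1.22 0.04 0.04 0.03 0.01 0.01 0.02]
t 21.875 pos [ 584.9 -116.    83.3] x [ 0.018 -0.007 -1.   ] y [-0.169 -0.986  0.004] psi_y -99.75 q [-15.1  46.1  41.3 101.2 -40.1  47.2 -54.3] F [  5.15  -0.54 -15.06] T [-0.488 -0.97   0.026] w 18.47
```

>>> step_arm(
  rows=[
    {"claw": 0.005, "dx": -0.0005, "dy": 0, "dz": -0.0006, "roll": 0},
    {"claw": 0.005, "dx": -0.0005, "dy": 0, "dz": -0.0006, "roll": 0},
    {"claw": 0.005, "dx": -0.0005, "dy": 0, "dz": -0.0006, "roll": 0},
  ],
)

```text
time: 22.25
tool_pos: [584.9, -116.0, 83.3]
tool_rot: [166.0, 89.0, -23.8]
ft_force: [3.4, -1.5, -16.1]
gripper_width: 18.8
```

```bash
python3 avg.py
```

```text
[ 3.7800e+00 -2.2800e+00 -1.7530e+01 -5.3000e-01 -7.3000e-01 -3.0000e-02
  5.8494e+02 -1.1603e+02  8.3340e+01] [0.38 0.37 0.49 0.03 0.03 0.01 0.02 0.01 0.02]
t 22.55 pos [ 585.  -116.    83.4] x [ 0.017 -0.007 -1.   ] y [-0.169 -0.986  0.004] psi_y -99.75 q [-15.1  46.1  41.3 101.1 -40.1  47.4 -54.3] F [  3.22  -2.05 -18.04] T [-0.572 -0.707 -0.037] w 18.74
```

The pull held, but the controller is winding up, so I'm easing back down now.

>>> step_arm(
  rows=[
    {"claw": 0.005, "dx": 0.0004, "dy": 0, "dz": -0.0004, "roll": 0},
    {"claw": 0.005, "dx": 0.0004, "dy": 0, "dz": -0.0004, "roll": 0},
  ],
)

```text
time: 22.8
tool_pos: [585.1, -116.1, 83.3]
tool_rot: [166.9, 89.0, -22.9]
ft_force: [2.7, -1.6, -12.7]
gripper_width: 18.7
```

```bash
python3 avg.py
```

```text
[ 1.5600e+00 -1.8700e+00 -1.1870e+01 -3.4000e-01 -1.6000e-01  0.0000e+00
  5.8507e+02 -1.1608e+02  8.3260e+01] [0.65 0.55 0.95 0.03 0.09 0.02 0.01 0.02 0.01]
t 23.1 pos [ 585.1 -116.1   83.3] x [ 0.016 -0.007 -1.   ] y [-0.17  -0.986  0.004] psi_y -99.76 q [-15.   46.1  41.3 101.1 -40.1  47.4 -54.3] F [  2.43  -3.05 -11.28] T [-0.313 -0.021  0.009] w 18.65
```

The 10 N pull is held (Fz −11.9, of which −1.9 is weight) with no rise. Now I'll relax it and release.

>>> step_arm(
  rows=[
    {"claw": 0.005, "dx": 0.0005, "dy": 0, "dz": -0.0002, "roll": 0},
    {"claw": 0.005, "dx": 0.0005, "dy": 0, "dz": -0.0002, "roll": 0},
    {"claw": 0.005, "dx": 0.0005, "dy": 0, "dz": -0.0002, "roll": 0},
  ],
)

```text
time: 23.48
tool_pos: [585.2, -116.1, 83.2]
tool_rot: [167.7, 89.0, -22.1]
ft_force: [-0.2, -0.7, -6.0]
gripper_width: 18.6
```

```bash
python3 avg.py
```

```text
[-8.2000e-01 -8.3000e-01 -4.6700e+00 -7.0000e-02  4.0000e-01 -1.0000e-02
  5.8519e+02 -1.1613e+02  8.3160e+01] [0.35 0.55 0.97 0.04 0.06 0.04 0.02 0.02 0.02]
t 23.775 pos [ 585.2 -116.1   83.1] x [ 0.016 -0.007 -1.   ] y [-0.17  -0.986  0.004] psi_y -99.76 q [-15.   46.2  41.3 101.1 -40.1  47.4 -54.3] F [-1.03 -0.5  -2.86] T [-0.027  0.479 -0.019] w 18.79
```

>>> step_arm(
  rows=[
    {"claw": 0.024, "dx": 0, "dy": 0, "dz": 0, "roll": 0},
    {"claw": 0.035, "dx": 0, "dy": 0, "dz": 0, "roll": 0},
    {"claw": 0.05, "dx": 0, "dy": 0, "dz": 0, "roll": 0},
    {"claw": 0.06, "dx": 0, "dy": 0, "dz": 0, "roll": 0},
    {"claw": 0.06, "dx": 0, "dy": 0, "dz": 0, "roll": 0},
  ],
)

```text
time: 24.4
tool_pos: [585.3, -116.2, 83.2]
tool_rot: [167.7, 89.0, -22.1]
ft_force: [-0.2, -1.0, -0.9]
gripper_width: 58.0
```

```bash
python3 avg.py; python3 - <<'E'
from h import *
s=snap('scene')
cv2.imwrite('pics/s8.png',cv2.resize(s['pixels'][200:290,180:290],(733,600),interpolation=cv2.INTER_CUBIC)[...,::-1])
E
```

```text
[-1.7000e-01 -1.1000e-01  9.0000e-02  4.0000e-02  1.9000e-01  1.0000e-02
  5.8522e+02 -1.1614e+02  8.3130e+01] [0.72 0.35 0.42 0.03 0.01 0.04 0.03 0.02 0.02]
t 24.7 pos [ 585.2 -116.1   83.1] x [ 0.016 -0.007 -1.   ] y [-0.17  -0.986  0.004] psi_y -99.76 q [-15.   46.2  41.3 101.1 -40.1  47.4 -54.3] F [-0.29  0.01 -0.07] T [-0.     0.198  0.016] w 59.83
```

View pics/s8.png

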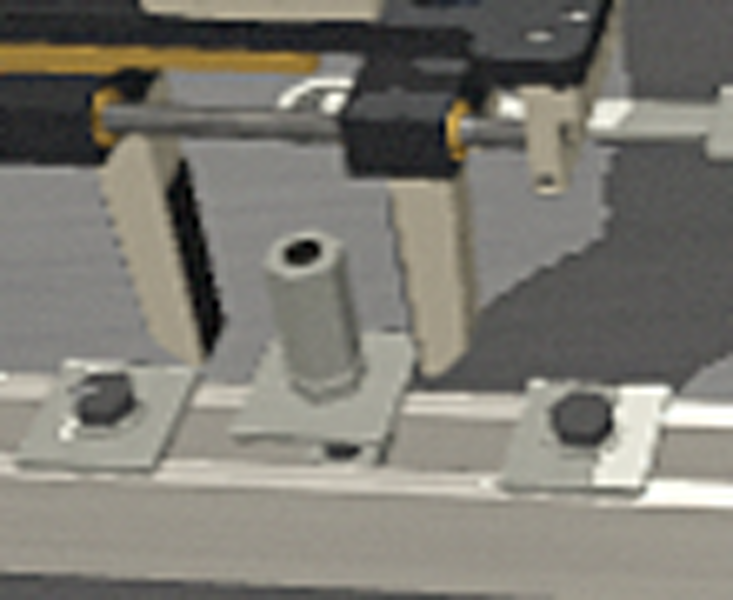

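Released. The stud stands in the slot between the plates, its coupler top at (303,250) in the crop, and the fingers are clear on both sides. I'll retreat up and swing aside for a final check.

>>> step_arm(
  rows=[
    {"claw": 0.06, "dx": -0.015, "dy": 0, "dz": 0, "roll": 0},
    {"claw": 0.06, "dx": -0.035, "dy": 0, "dz": 0, "roll": 0},
    {"claw": 0.06, "dx": -0.06, "dy": 0, "dz": 0, "roll": 0},
    {"claw": 0.06, "dx": -0.09, "dy": 0, "dz": 0, "roll": 0},
    {"claw": 0.06, "dx": -0.12, "dy": 0, "dz": 0, "roll": 0},
    {"claw": 0.06, "dx": -0.13, "dy": -0.05, "dz": 0, "roll": 0},
    {"claw": 0.06, "dx": -0.13, "dy": -0.1, "dz": 0, "roll": 0},
    {"claw": 0.06, "dx": -0.13, "dy": -0.15, "dz": 0, "roll": 0},
  ],
)

```text
time: 25.75
tool_pos: [609.1, 33.8, 214.7]
tool_rot: [171.4, 88.9, -18.4]
ft_force: [0.9, 0.6, -0.1]
gripper_width: 59.8
```

>>> step_arm(
  rows=[
    {"claw": 0.06, "dx": 0, "dy": -0.04, "dz": 0, "roll": 0},
    {"claw": 0.06, "dx": 0, "dy": -0.08, "dz": 0, "roll": 0},
    {"claw": 0.06, "dx": 0, "dy": -0.1, "dz": 0, "roll": 0},
    {"claw": 0.06, "dx": 0, "dy": -0.1, "dz": 0, "roll": 0},
  ],
)

```text
time: 26.25
tool_pos: [626.1, 133.3, 214.9]
tool_rot: [171.3, 88.8, -18.4]
ft_force: [-0.3, -0.6, 0.6]
gripper_width: 60.2
```

```bash
python3 - <<'E'
from h import *
import st
s=snap('scene');b=snap('top')
c=cv2.resize(s['pixels'][210:300,150:290],(780,501))[...,::-1] if 0 else None
cv2.imwrite('pics/s9.png',np.vstack([cv2.resize(s['pixels'][200:300,140:340],(600,300),interpolation=cv2.INTER_CUBIC),cv2.resize(b['pixels'][90:190,310:510],(600,300),interpolation=cv2.INTER_CUBIC)])[...,::-1])
from fit import fitrect
for n,dz in(('scene',-.9),('top',.5)):
    S=load(n);P=cloud(S);z=P[...,2];r=(S['depth']>0)&(np.hypot(P[...,0]-585,P[...,1]+116)<36)
    q=P[r&(z>100)];print(n,'coupler top',len(q),np.round(np.median(q,0),1))
    q=P[r&(z>55)&(z<70)];zw=np.median(q[:,2]);print(' washer z',zw,q[:,2].std(),fitrect(n,zw,(585,-116),44,44,80))
    print(' A',fitrect(n,46.3+dz,(597,-46.5),41,41,80),'B',fitrect(n,46.3+dz,(573,-184.5),41,41,80))
E
```

```text
t 26.25 pos [626.1 133.3 214.9] x [ 0.019 -0.006 -1.   ] y [-0.168 -0.986  0.003] psi_y -99.65 q [-40.7  42.1  49.7  86.2 -33.6  66.2 -84.9] F [-0.27 -0.63  0.62] T [-0.014  0.189  0.013] w 60.16
scene coupler top 102 [ 588.2 -115.7  107.1]
 washer z 61.77672331798601 1.9623287565120144 (array([ 584.87, -116.27,   78.67]), np.float64(-201.6))
 A (array([596.66, -45.82,  80.34]), np.float64(-195.8)) B (array([ 572.62, -183.5 ,   79.16]), np.float64(-201.8))
top coupler top 88 [ 584.1 -115.9  109.3]
 washer z 63.21616762429676 1.8546629981696516 (array([ 586.06, -118.36,   82.13]), np.float64(-159.5))
 A (array([597.03, -46.96,  79.51]), np.float64(-166.8)) B (array([ 572.97, -185.63,   80.71]), np.float64(-184.8))
```

View pics/s9.png

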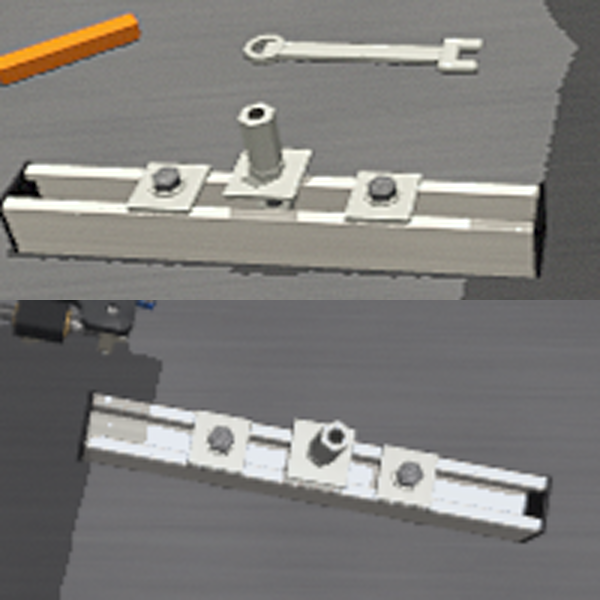

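The last views show the stud locked and near upright, midway between the plates: washer at (270,175) in the scene half and (320,452) in the top half. I'm handing in.

```bash
python3 -c "
from h import *
print(robot.hand_in())"
```

```text
the job is handed in; nothing more can be done
None
```

The stud is locked in the channel midway between the plates, and the job is handed in at about 26 s of the 62 s allowed.

**What I did:**
- **Lift:** I gripped the grey stud by its tall coupler and lifted it straight out of the stand.
- **Insertion:** The nut went into the slot lengthwise without any noticeable contact force. I pressed it down to about 10 N of spring.
- **Turn:** I turned it 89.9° clockwise at about 9 to 10 N of spring, with almost no turning resistance. I then let it up until it stopped firmly, about 4 mm higher.
- **Test pull:** It held about 10 N upwards (net of weight) and did not rise. I then relaxed the pull before opening the jaws.

**Last checks:**
- **Position:** The cameras put the washer within about 1–2 mm of midway.
- **Angle and height:** The washer sits within about 2° of square to the channel. Its height matches the locked position, about 59 mm from bench to washer underside.
- **Other fittings:** The short stud and bolt were still hanging in the stand in the picture taken after the lift. I did not photograph the stand again at the end.

**What was less clean:**
- **Pull overshoot:** For about half a second the test pull rose to about 15 N, because the arm keeps building force while it holds. With the spring's push that was about 20 N on the channel, under the 30 N limit.
- **Tool tilt:** The tool leaned about 1° during the turn, and I recentred it as I went.
- **Camera disagreement:** The two cameras differ by about 1–2 mm on the stud's centre, and the top view hints at a lean of 2–3°. That is within what I could measure, because the coupler hides part of the washer there.

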